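# Reset the ratcheted screen lifter and wind it up three clicks

### The arm

A 7-joint arm with a two-finger parallel gripper is mounted at the origin on the work surface; the furniture and walls round the work are solid. World frame = base frame: x ahead of the robot, y to its left, z up, the work surface at z = 0. Lengths are in mm, angles in degrees, forces in N, time in s.
With the tool pointing down it reaches from about 400 to 925 mm from the base axis. Payload 5.6 kg.
Tool frame: the origin (TCP) lies midway between the tips of the shut fingers; the grasp point (between the pads) lies 19 mm behind it; z points along the fingers, y is the direction in which the jaws open and shut (so a half turn about z gives the same grasp; the last joint's range is limited). The gripper opens to 85 mm and grips with 20 to 120 N. Pads are 22 mm wide; open, the fingers measure 114 mm over their backs; the gripper's body (76 mm by 85 mm) begins 54 mm behind the grasp point. The pads swing forward as they close: fully open they stand 13 mm farther back than shut.
Start: joints at [-69.271, 26.786, -0.665, 91.828, 0.344, 61.387, -3.226], TCP at [256.032, 597.458, 231.29] pointing down, gripper open.
Joint ranges: [-144.91, 144.91], [-17.63, 115.5], [-89.93, 88.59], [15.96, 139.68], [-74.01, 254.01], [8.47, 105.57], [-167.45, 167.45]. Speed limits (degrees/s): [147.25, 147.25, 180, 180, 180, 180, 180].

### API

Orientations are given as a 3x3 rotation matrix whose columns are the frame's x, y, z axes.
In Python, from bench import arm gives the robot as it stands.
- The arm moves only by the shell command python3 -m inch 'ROWS' [FORCE]. ROWS is JSON, one flat list of numbers, 7 for each row, row after row: the shift along the tool's x, y, z in cm, then the turn, a rotation vector about the tool's x, y, z in rad, then the opening, from 0 (shut) to 1 (fully open). In form: [dx, dy, dz, ax, ay, az, fingers, dx, dy, dz, ax, ay, az, fingers, ...]. A call has 1 to 12 rows; each row is the pose to reach, as a shift and turn from the pose measured when the call began, along the tool's axes at that moment; what a row does not reach only later rows make up. A row lasts 1/10 s, in which the tool goes at most 50 mm and 8.59 degrees, less where a joint would pass 70% of its speed; a pose out of reach is approached as far as the arm can. A call with a gripper value outside its range is refused whole. The fingers move at their own pace and stop on an object; FORCE is the grip in N (left out, the last holds). Time passes only in rows, so rows that repeat a pose let the fingers close. It gives the time, the measured TCP pose, the force and the opening at its end, in the units of the state.
- arm.observe(): the state, without advancing time (a new reading comes with each control period).
- arm.grab_frame(name): name is "scene" or "top"; returns (picture, depth): 420x560x3 uint8, red, green, blue; 420x560 float32, mm along the optical axis (not along the pixel's ray), 0 where there is no reading.
- arm.camera_params(name): a dict with "camera_matrix" (3x3 intrinsics, pixels), "k1" (the pictures are not rectified: a ray, as slopes to the right and down, at radius r is drawn at 1 + k1 r^2 times it, then the intrinsics apply), "T" (4x4, takes a point from camera to world coordinates). Camera axes: x right, y down, z forward; pixel columns grow to the right and rows downward; lengths in mm; the calibration is good to about 2 mm. A picture is of the moment at which its call begins. camera_params takes no time and is no camera call.
- arm.sign_off(): hands the job in, once; it reports no verdict.
The state is a dict: "clock": time; "q": joint angles; "qd": joint speeds; "joint_efforts": joint torques, N m; "position": TCP position; "tcp_rot": TCP orientation; "contact_force": force on the tool from outside, world axes, zero at the start; "torque": the same for the moment, N m; "width": opening from 0.0 (shut) to 1.0 (fully open).
Only numpy, scipy, OpenCV 4.12 (cv2) and the standard library are available. Lean on these libraries where they do the work, as an engineer would, in place of code of your own. Each camera call takes 0.05 s, during which the arm holds its last target.

### The job

The little screen lifter has been wound too high. Swing its red-handled pawl right over backwards so that it stays out of the teeth, turn the black knob back (anticlockwise) until the yellow lug rests firmly but gently on the brass stop, and lower the pawl into the teeth again. Then wind the knob on clockwise, slowly, by exactly three clicks, ease it back until the third tooth bears firmly but gently on the pawl, and let go, never forcing the knob against the pawl or the stop and leaving the ink pots and the wooden block where they are.

Things in the scene. Friction and masses are not known exactly. Their poses are not given: they have to be found in the camera images.
- lifter: the screen lifter, fixed to the table: blue plate 165 x 222 mm, 12 mm thick, carrying all the parts named below. Its origin is on the knob's vertical axis at table height; x, y in the plate, z up. The pawl is on its -y side, the lift pad (a black rubber-topped post, rises 4 mm a click) on its +y side.
- knob_turn (a joint): angle of the black bar knob about the vertical axis at the lifter's origin (rad), growing clockwise from above = winding. The bar is 56 mm long, 16 mm thick, sides upright from 46 to 80 mm above the table; at 0 it lies along the lifter's x, at q it has turned by -q about z. It turns stiffly (about 0.15 N m), stays where left, and carries the ratchet wheel.
- knob: black knob with the steel ratchet wheel under it, radius 52 mm, 20 teeth standing up on its rim (foot 30, crest 36 mm above the table). Pawl down, a tooth bears on the pawl at knob 0.314, 0.628, 0.942 .. rad (within 0.02); between, the pawl rides up a ramp and clicks down as each is passed clockwise. A yellow lug sticks out of the rim at 22 mm height. Origin: the lifter's.
- stop: brass post, 12 mm across, top 44 mm above the table, 60 mm from the knob's axis on the plate's -x side; rigid. Clamped by hand so that the lug meets it, turning anticlockwise, at a knob angle between 0.05 and 0.25 rad: feel for it. More than 3 N there is resting firmly, more than 25 N is forcing. Its origin is on the knob's axis, not the post.
- pawl_swing (a joint): angle of the pawl about its hinge (rad): 0 to 0.12 with its nose in the teeth, 2.2 thrown right back on its limit, growing as the handle swings up and over towards the lifter's +x. Its weight drops it slowly (about 1 s) into the teeth from below 1.2 rad and throws it back from above 1.5. With it down, the knob cannot turn anticlockwise past a tooth.
- pawl: the pawl: red handle and steel arm, 55 mm from the hinge to the nose in the teeth; the arm is beside the handle on the wheel's side. Origin on the hinge. The nose meets the teeth 44 mm from the knob's axis: more than 3 N there is bearing firmly, more than 25 N is forcing.
- pot_blue: small ink pot with blue lid, 58 mm across, 64 mm high; bystander, origin at the centre of its underside
- pot_red: small ink pot with red lid, 60 mm across, 58 mm high; bystander, origin at the centre of its underside
- prop_block: paint-stained wooden block 42 x 75 x 30 mm; bystander, origin at the centre of its underside
- pawl_hinge (a point): the pawl's hinge: 55 mm along x, -44 mm along y, 43 mm up in the lifter's frame; the hinge line is parallel to the lifter's y
- pawl_handle (a point): the point at which to take the red handle, a round bar 12 mm thick parallel to the hinge line, free over 17 mm to either side of this point, which lies 34 mm outward (lifter -y) of the hinge point. With the pawl at 0 it is 45 mm towards -x of the hinge and 24 mm above it (67 mm above the table); at 2.2, 46 mm towards +x and 22 mm above it. It moves with the pawl.

How it is judged:
By the outcome, as a careful person would: the job done as asked, in the order asked, and still so for the second after the job is handed in, with the robot touching nothing.
It also fails if it takes over 72 s, if anything falls off the work surface, if the arm or the gripper's body presses on something with over 40 N, if the wrist force passes 120 N, or if a joint passes its speed limit or range.

## Working session

There is one attempt and no reset: what is moved stays moved. The work goes in short steps, Python scripts to look and compute and a shell command to move; the robot and the scene stay as the last step left them, time stands still between calls to the robot, and variables do not carry over. Pictures are saved under pics/ and viewed, and the job is handed in when it is done.

```bash
ls; mkdir -p pics
python3 - <<'E'
from bench import arm
import cv2
s=arm.observe()
for k,v in s.items(): print(k,v)
for n in ("scene","top"):
    im,d=arm.grab_frame(n); cv2.imwrite(f"pics/{n}0.png",im[:,:,::-1]); 
    import numpy as np; np.savez(f"pics/{n}0.npz",im=im,d=d)
    print(n,arm.camera_params(n))
E
```

```text
pics
clock 0.0
q [-69.2697996   26.83827342  -0.66674555  91.88114559   0.34412843
  61.38640817  -3.22508492]
qd [-0.02720085  0.07397099  0.07728304  0.04468978 -0.00355573  0.08018243
 -0.11790952]
joint_efforts [ 6.15300669e-04 -5.32394350e+01  2.18004588e-02 -2.51303780e+01
  1.14312745e-02  7.88474543e-03  2.80038563e-06]
position [255.82291206 596.92872193 230.31097464]
tcp_rot [[-9.19169735e-01  3.93861183e-01 -6.05993328e-04]
 [ 3.93861632e-01  9.19168155e-01 -1.70792573e-03]
 [-1.15675881e-04 -1.80855117e-03 -9.99998358e-01]]
contact_force [-0.06936178 -0.59275995  0.15429625]
torque [ 0.03027709 -0.0109295   0.06049552]
width 0.9978505257731606
scene {'camera_matrix': array([[538.26804533,   0.        , 277.58873142],
       [  0.        , 538.26804533, 205.98429046],
       [  0.        ,   0.        ,   1.        ]]), 'k1': -0.09268884920849513, 'T': array([[ 6.79952622e-01, -4.14501440e-01,  6.04857824e-01,
        -5.11764605e+01],
       [-7.33214624e-01, -3.93115978e-01,  5.54847856e-01,
        -5.62795669e+02],
       [ 7.79403985e-03, -8.20760857e-01, -5.71218758e-01,
         6.93479203e+02],
       [ 0.00000000e+00,  0.00000000e+00,  0.00000000e+00,
         1.00000000e+00]])}
top {'camera_matrix': array([[420.22661564,   0.        , 272.51158697],
       [  0.        , 420.22661564, 216.34411301],
       [  0.        ,   0.        ,   1.        ]]), 'k1': -0.05008720399920513, 'T': array([[-2.23367456e-03, -9.91295109e-01,  1.31639729e-01,
         4.47459858e+02],
       [-9.99917775e-01,  5.51764834e-04, -1.28117031e-02,
         2.80720306e+01],
       [ 1.26275444e-02, -1.31657522e-01, -9.91214831e-01,
         9.91309573e+02],
       [ 0.00000000e+00,  0.00000000e+00,  0.00000000e+00,
         1.00000000e+00]])}
```

View pics/scene0.png

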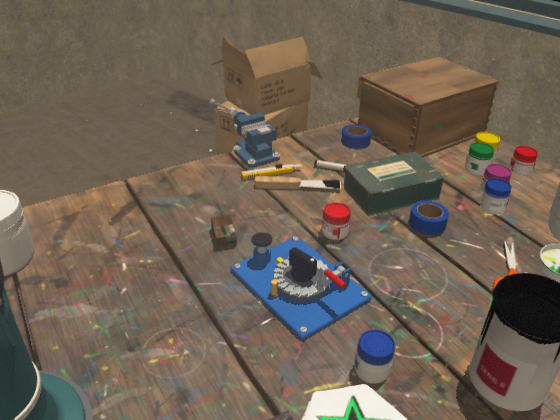

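View pics/top0.png

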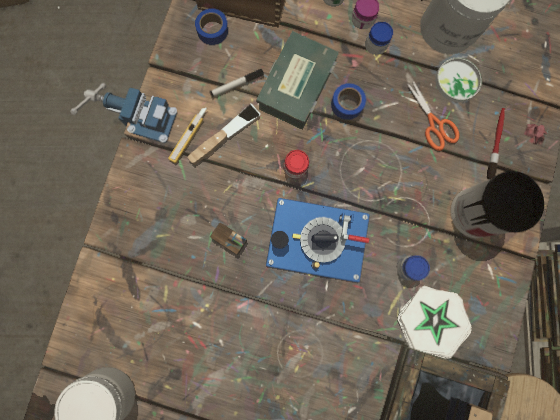

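```bash
cat > h.py <<'E'
import numpy as np, cv2
from bench import arm
def ray(cam,uv):
    p=arm.camera_params(cam);K=p["camera_matrix"];T=p["T"]
    uv=np.asarray(uv,float).reshape(-1,1,2)
    n=cv2.undistortPoints(uv,K,np.array([p["k1"],0,0,0,0.]),None,None).reshape(-1,2)
    d=np.c_[n,np.ones(len(n))]@T[:3,:3].T
    return T[:3,3],d
def onz(cam,uv,z):
    o,d=ray(cam,uv); t=(z-o[2])/d[:,2]; return o+t[:,None]*d
def proj(cam,P):
    p=arm.camera_params(cam);T=np.linalg.inv(p["T"])
    r,_=cv2.Rodrigues(T[:3,:3])
    return cv2.projectPoints(np.asarray(P,float).reshape(-1,1,3),r,T[:3,3],p["camera_matrix"],np.array([p["k1"],0,0,0,0.]))[0].reshape(-1,2)
def shot(cam,name):
    im,d=arm.grab_frame(cam); im=im[:,:,::-1].copy(); cv2.imwrite(f"pics/{name}.png",im); np.savez(f"pics/{name}.npz",im=im,d=d); return im,d
def crop(im,x0,y0,x1,y1,s,name):
    cv2.imwrite(f"pics/{name}.png",cv2.resize(im[y0:y1,x0:x1],None,fx=s,fy=s,interpolation=cv2.INTER_CUBIC))
E
python3 - <<'E'
from h import *
for c,b in (("top",(255,185,385,290)),("scene",(215,225,385,345))):
    im=np.load(f"pics/{c}0.npz")["im"][:,:,::-1]
    crop(im,*b,4.6,c+"0z")
    hsv=cv2.cvtColor(im,cv2.COLOR_BGR2HSV)
    m=cv2.inRange(hsv,(100,140,60),(120,255,255))
    sub=np.zeros_like(m);sub[b[1]:b[3],b[0]:b[2]]=m[b[1]:b[3],b[0]:b[2]]
    cs,_=cv2.findContours(sub,0,cv2.CHAIN_APPROX_NONE); k=max(cs,key=cv2.contourArea)
    h=cv2.convexHull(k).reshape(-1,2)
    P=onz(c,h,12)[:,:2].astype(np.float32)
    r=cv2.minAreaRect(P);print(c,r); print(cv2.boxPoints(r))
E
```

```text
top ((459.0203552246094, -50.36826705932617), (0.0, 0.0), 0.0)
[[459.02036  -50.368267]
 [459.02036  -50.368267]
 [459.02036  -50.368267]
 [459.02036  -50.368267]]
scene ((518.7171630859375, -93.31365203857422), (228.29666137695312, 162.5603790283203), 79.9276351928711)
[[ 418.72607  -191.48746 ]
 [ 578.781    -219.91794 ]
 [ 618.70825     4.860153]
 [ 458.65332    33.290634]]
```

View pics/top0z.png

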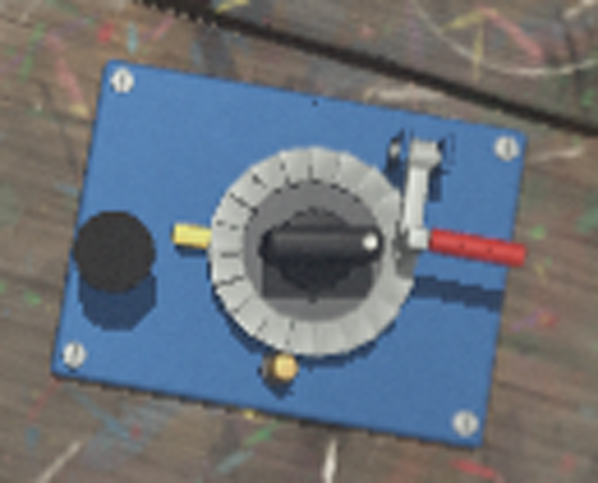

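View pics/scene0z.png

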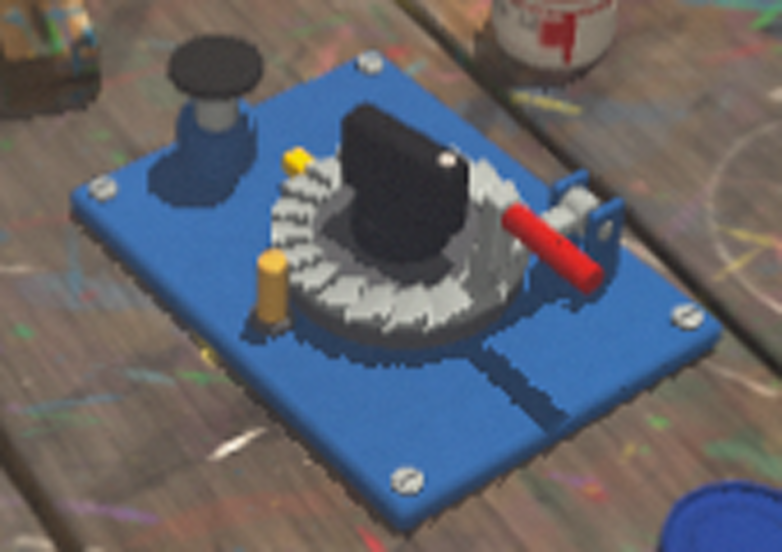

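Run:
```python
from h import *
def big(m,b):
    sub=np.zeros_like(m);sub[b[1]:b[3],b[0]:b[2]]=m[b[1]:b[3],b[0]:b[2]]
    cs,_=cv2.findContours(sub,0,cv2.CHAIN_APPROX_NONE); return max(cs,key=cv2.contourArea) if cs else None
B={"top":(255,185,385,290),"scene":(215,225,385,345)}
for c,b in B.items():
    im=np.load(f"pics/{c}0.npz")["im"][:,:,::-1]; hsv=cv2.cvtColor(im,cv2.COLOR_BGR2HSV)
    if c=="top":
        k=big(cv2.inRange(hsv,(95,110,50),(125,255,255)),b); P=onz(c,cv2.convexHull(k).reshape(-1,2),12)[:,:2].astype(np.float32)
        r=cv2.minAreaRect(P);print("plate",r,cv2.boxPoints(r).round(1).tolist())
    red=cv2.inRange(hsv,(0,150,80),(8,255,255))|cv2.inRange(hsv,(172,150,80),(180,255,255))
    k=big(red,b); r=cv2.minAreaRect(k); print(c,"red",r); print(onz(c,[r[0]],67), onz(c,cv2.boxPoints(r),67).round(1).tolist())
    yl=cv2.inRange(hsv,(20,130,120),(35,255,255)); k=big(yl,b); print("lug",cv2.minAreaRect(k)[0],onz(c,[cv2.minAreaRect(k)[0]],22))
im=np.load("pics/top0.npz")["im"][:,:,::-1]; hsv=cv2.cvtColor(im,cv2.COLOR_BGR2HSV)
k=big(cv2.inRange(hsv,(0,0,0),(180,255,45)),(308,230,345,252));
print("dark",cv2.boundingRect(k),cv2.minAreaRect(k))
# wheel rim: grey bright
g=cv2.inRange(hsv,(0,0,110),(180,60,255)); k=big(g,(298,215,347,265)); print("wheel",cv2.minEnclosingCircle(k), cv2.fitEllipse(k), onz("top",[cv2.fitEllipse(k)[0]],34))
for n,p,z in (("blue pot",(416,268),64),("redpot",(296,160),58),("block",(228,238),30)): print(n,onz("top",[p],z))
```

```text
plate ((523.4105834960938, -90.13119506835938), (219.37777709960938, 163.3795928955078), 79.72349548339844) [[423.5, -183.5], [584.2000122070312, -212.60000610351562], [623.4000244140625, 3.200000047683716], [462.6000061035156, 32.400001525878906]]
top red ((358.43206787109375, 238.36227416992188), (19.780303955078125, 3.992918014526367), 10.619654655456543)
[[ 520.92389001 -174.03978112   67.        ]] [[520.7, -151.6, 67.0], [529.4, -153.4, 67.0], [521.2, -196.6, 67.0], [512.5, -194.7, 67.0]]Traceback (most recent call last):
  File "<stdin>", line 13, in <module>
cv2.error: OpenCV(4.12.0) /io/opencv/modules/imgproc/src/convhull.cpp:143: error: (-215:Assertion failed) total >= 0 && (depth == CV_32F || depth == CV_32S) in function 'convexHull'
```

Run:
```python
from h import *
def crp(c,p): b={"top":(255,185),"scene":(215,225)}[c]; return [p[0]/4.6+b[0]-.4,p[1]/4.6+b[1]-.4]
def tri(a,b):
    o1,d1=ray("top",[a]);o2,d2=ray("scene",[b]);d1=d1[0]/np.linalg.norm(d1[0]);d2=d2[0]/np.linalg.norm(d2[0])
    t=np.linalg.lstsq(np.c_[d1,-d2],o2-o1,rcond=None)[0]; p,q=o1+t[0]*d1,o2+t[1]*d2
    return (p+q)/2,np.linalg.norm(p-q)
c=np.array([523.4,-90.1]);a=np.deg2rad(-10.25);R=np.array([[np.cos(a),-np.sin(a)],[np.sin(a),np.cos(a)]])
loc=lambda P:((np.asarray(P)[:2]-c)@R).round(1)
print("wheel ctr",loc(onz("top",[crp("top",(313,252))],34)[0]), loc(onz("scene",[crp("scene",(400,258))],34)[0]))
print("stop top",loc(onz("top",[crp("top",(285,367))],44)[0]),loc(onz("scene",[crp("scene",(272,258))],44)[0]))
print("dot",*tri(crp("top",(371,242)),crp("scene",(447,160))))
print("dot loc",loc(tri(crp("top",(371,242)),crp("scene",(447,160)))[0]))
print("bar end far",loc(onz("top",[crp("top",(268,243))],80)[0]),"dot",loc(onz("top",[crp("top",(371,242))],80)[0]))
print("barctr",loc(onz("top",[crp("top",(321,244))],80)[0]))
print("lug",loc(onz("top",[crp("top",(190,236))],22)[0]),"scene",loc(onz("scene",[crp("scene",(298,161))],24)[0]))
print("handle ends",loc(onz("top",[crp("top",(430,241))],67)[0]),loc(onz("top",[crp("top",(525,254))],67)[0]))
print("handle scene ends",loc(onz("scene",[crp("scene",(510,222))],67)[0]),loc(onz("scene",[crp("scene",(592,276))],67)[0]))
print("pots",[(n,loc(onz("top",[p],z)[0])) for n,p,z in (("blue pot",(416,268),64),("redpot",(296,160),58),("block",(228,238),30))])
L=lambda p:np.r_[c+R@np.array(p[:2]),p[2]]
for p in [(-82.5,-111,12),(82.5,-111,12),(82.5,111,12),(-82.5,111,12)]: print(proj("top",L(p))[0],proj("scene",L(p))[0])
d=np.load("pics/top0.npz")["d"]; print(d[225:255:3,312:350:4])
```

```text
wheel ctr [-0.4 -9. ] [-14.2 -25.6]
stop top [-59.4  -3.4] [-60.8  -4.6]
dot [ 522.238363   -120.31051606   77.83350648] 1.272293191781182
dot loc [  4.2 -29.9]
bar end far [-4.6 18.1] dot [  4.5 -30. ]
barctr [-0.6 -6.7]
lug [-2.2 52. ] scene [-4.1 53.6]
handle ends [ 11.5 -59.9] [  13.3 -106.1]
handle scene ends [  8.2 -62. ] [  13.  -102.4]
pots [('blue pot', array([ -29.7, -220.1])), ('redpot', array([165.8,  83. ])), ('block', array([-35.3, 204.8]))]
[359.01908095 282.64899705] [301.45003406 335.53904255]
[369.43390593 213.22753638] [372.43749259 293.74088812]
[277.10115066 196.72954359] [296.01148586 233.23102968]
[264.68118635 265.80675255] [228.67434684 264.41760599]
[[965.0513  963.5     968.5541  970.7438  971.0769  969.25555 967.3738
  986.3523  952.7729  988.12823]
 [966.74536 968.1343  968.8083  968.3155  968.29266 966.775   968.5606
  965.2014  952.2744  987.77264]
 [966.0122  966.05396 952.894   950.9813  967.91223 966.9488  962.278
  965.99036 950.0542  987.90125]
 [969.6661  950.10974 947.75287 920.0727  920.1325  919.9612  919.4938
  963.6247  922.78876 984.0811 ]
 [927.3148  915.4793  914.8128  915.48035 915.60767 914.90186 915.0985
  963.9629  920.53064 926.2366 ]
 [928.1042  915.45544 916.689   913.19226 913.06323 915.6654  913.6609
  956.95776 943.7568  982.69257]
 [964.4188  948.3401  946.4534  949.1108  948.2451  962.32086 964.7806
  962.0333  964.842   986.2895 ]
 [961.5383  965.24    945.8028  946.499   949.9386  962.48627 965.4683
  956.8307  957.8783  982.1568 ]
 [966.4898  960.72925 961.249   962.2803  958.58105 962.0339  955.8292
  960.83026 981.26935 981.7068 ]
 [958.47577 962.10895 962.66956 961.5309  962.11316 955.2714  952.94836
  958.552   983.14417 980.99884]]
```

Run:
```python
from h import *
from scipy.optimize import least_squares
c=np.array([523.4,-90.1]);a=np.deg2rad(-10.25);R=np.array([[np.cos(a),-np.sin(a)],[np.sin(a),np.cos(a)]])
for cam,b in (("top",(255,185,385,290)),("scene",(215,225,385,345))):
    z=np.load(f"pics/{cam}0.npz"); d=z["d"]; im=z["im"]; T=arm.camera_params(cam)["T"]
    u,v=np.meshgrid(np.arange(b[0],b[2]),np.arange(b[1],b[3])); u=u.ravel();v=v.ravel()
    dep=d[v,u]; o,r=ray(cam,np.c_[u,v]); P=o+r*dep[:,None]
    L=np.c_[(P[:,:2]-c)@R,P[:,2]]; rgb=im[v,u]; ok=dep>0
    hsv=cv2.cvtColor(rgb[None],cv2.COLOR_RGB2HSV)[0]
    blue=ok&(hsv[:,0]>100)&(hsv[:,0]<122)&(hsv[:,1]>120)&(np.hypot(*(L[:,:2]).T)>60)
    print(cam,"plate z",np.median(L[blue,2]),np.percentile(L[blue,0],[.5,99.5]),np.percentile(L[blue,1],[.5,99.5]))
    k=ok&(L[:,2]>70)&(L[:,2]<86)&(np.abs(L[:,0])<40)&(np.abs(L[:,1]+7)<40)&(rgb.max(1)<90)
    q=L[k].astype(np.float32); rr=cv2.minAreaRect(q[:,:2]); print("bar",k.sum(),rr,np.median(q[:,2]))
    ctr=q[:,:2].mean(0); w,V=np.linalg.eigh(np.cov(q[:,:2].T)); print(ctr,np.degrees(np.arctan2(V[1,1],V[0,1])))
    w=ok&(L[:,2]>24)&(L[:,2]<42)&(hsv[:,1]<60)&(rgb.max(1)>100)&(np.hypot(L[:,0],L[:,1]+7)<60)
    q=L[w]; h=cv2.convexHull(q[:,:2].astype(np.float32)).reshape(-1,2)
    f=least_squares(lambda x:np.hypot(q[:,0]-x[0],q[:,1]-x[1])-x[2],[0,-7,45],loss='soft_l1'); 
    f2=least_squares(lambda x:np.hypot(h[:,0]-x[0],h[:,1]-x[1])-x[2],[0,-7,52],loss='soft_l1'); print("wheel",f.x,f2.x)
    red=ok&((hsv[:,0]<8)|(hsv[:,0]>172))&(hsv[:,1]>150)&(L[:,2]>55); q=L[red]; print("red",q.mean(0),q.min(0),q.max(0))
```

```text
top plate z 11.275741880240503 [-80.48066084  80.92668004] [-108.42324814  108.50580993]Traceback (most recent call last):
  File "<stdin>", line 13, in <module>
cv2.error: OpenCV(4.12.0) /io/opencv/modules/imgproc/src/convhull.cpp:143: error: (-215:Assertion failed) total >= 0 && (depth == CV_32F || depth == CV_32S) in function 'convexHull'
```

Run:
```python
from h import *
from scipy.optimize import least_squares
c=np.array([523.4,-90.1]);a=np.deg2rad(-10.25);R=np.array([[np.cos(a),-np.sin(a)],[np.sin(a),np.cos(a)]])
for cam,b in (("top",(255,185,385,290)),("scene",(215,225,385,345))):
    z=np.load(f"pics/{cam}0.npz"); d=z["d"]; im=z["im"]
    u,v=np.meshgrid(np.arange(b[0],b[2]),np.arange(b[1],b[3])); u=u.ravel();v=v.ravel()
    dep=d[v,u]; o,r=ray(cam,np.c_[u,v]); P=o+r*dep[:,None]
    L=np.c_[(P[:,:2]-c)@R,P[:,2]]; rgb=im[v,u]; ok=dep>0
    hsv=cv2.cvtColor(rgb[None],cv2.COLOR_RGB2HSV)[0]
    near=np.hypot(L[:,0],L[:,1]+7)<45
    k=ok&(L[:,2]>72)&near; q=L[k]; print(cam,k.sum(),L[ok&near][:,2].max())
    if k.sum()>5:
        h=np.ascontiguousarray(q[:,:2],dtype=np.float32); print("bar",cv2.minAreaRect(h.reshape(-1,1,2)),np.median(q[:,2]),h.mean(0)); w,V=np.linalg.eigh(np.cov(h.T)); print("dir",np.degrees(np.arctan2(V[1,1],V[0,1])))
    w=ok&(L[:,2]>24)&(L[:,2]<42)&(hsv[:,1]<60)&(rgb.max(1)>100)&(np.hypot(L[:,0],L[:,1]+7)<60)
    q=L[w]; h=cv2.convexHull(np.ascontiguousarray(q[:,:2],dtype=np.float32).reshape(-1,1,2)).reshape(-1,2)
    f2=least_squares(lambda x:np.hypot(h[:,0]-x[0],h[:,1]-x[1])-x[2],[0,-7,52],loss='soft_l1'); print("wheel",w.sum(),f2.x)
    red=ok&((hsv[:,0]<8)|(hsv[:,0]>172))&(hsv[:,1]>150)&(L[:,2]>50); q=L[red]; print("red",q.mean(0),q.min(0),q.max(0))
```

```text
top 197 82.86308668831975
bar ((1.8286466598510742, -16.292572021484375), (15.877314567565918, 68.95915985107422), 10.196542739868164) 78.44302436658222 [  0.39916617 -10.496227  ]
dir 102.66141559219804
wheel 1098 [-5.01840002e-03 -8.40265440e+00  5.14182392e+01]
red [ 11.79965194 -82.30549803  73.43295736] [   7.10616902 -103.19485171   69.63882772] [ 16.36909987 -60.48575385  77.60834648]
scene 241 82.81423739153593
bar ((-0.7411751747131348, -17.07904052734375), (18.04707908630371, 69.96057891845703), 13.00230598449707) 77.8463319174939 [ -2.692297 -13.216263]
dir 102.28836304297859
wheel 728 [ -1.18915446 -10.30927052  51.70751473]
red [  7.99942834 -86.32281249  71.6828584 ] [   3.17200409 -107.47645097   62.93119255] [ 14.92210205 -60.20722972  76.03453978]
```

```bash
cat >> h.py <<'E'
from scipy.spatial.transform import Rotation as Ro
O=np.array([521.9,-98.5]); A=np.deg2rad(-10.25)
RL=np.array([[np.cos(A),-np.sin(A)],[np.sin(A),np.cos(A)]])
def W(p): return np.r_[O+RL@np.array(p[:2],float),p[2]]
def delta(p,yaw):
    """lifter point for TCP; yaw = azimuth of tool y in lifter frame deg"""
    s=arm.observe(); R0=np.array(s["tcp_rot"]); a=A+np.deg2rad(yaw)
    y=np.array([np.cos(a),np.sin(a),0]);z=np.array([0,0,-1.]);x=np.cross(y,z);R1=np.c_[x,y,z]
    d=R0.T@(W(p)-s["position"])/10; r=Ro.from_matrix(R0.T@R1).as_rotvec()
    print("delta cm",d.round(2),"rot",r.round(3))
def st():
    s=arm.observe(); p=np.array(s["position"]); R=np.array(s["tcp_rot"])
    l=(p[:2]-O)@RL; az=np.degrees(np.arctan2(R[1,1],R[0,1])-A)
    print("t %.2f L(%.1f %.1f %.1f) yawL %.2f tilt %s F%s M%s w%.3f"%(s["clock"],*l,p[2],az,R[2,:2].round(3),np.round(s["contact_force"],1),np.round(s["torque"],2),s["width"]),"q",np.round(s["q"],0))
E
python3 -c "
from h import *
st(); delta((10,-78,200),0); delta((10,-78,110),0)"
```

```text
t 0.10 L(-385.6 637.0 230.5) yawL 77.05 tilt [-0.    -0.002] F[-0.2 -0.8 -0.9] M[ 0.03 -0.02 -0.01] w1.004 q [-69.  27.  -1.  92.   0.  61.  -3.]
delta cm [-54.57 -60.82   3.15] rot [-1.000e-03  1.000e-03  1.345e+00]
delta cm [-54.57 -60.8   12.15] rot [-1.000e-03  1.000e-03  1.345e+00]
```

```bash
python3 -m inch '[-54.6,-60.8,3.1,0,0,1.345,0.5,-54.6,-60.8,3.1,0,0,1.345,0.5,-54.6,-60.8,3.1,0,0,1.345,0.5,-54.6,-60.8,3.1,0,0,1.345,0.5,-54.6,-60.8,3.1,0,0,1.345,0.5,-54.6,-60.8,3.1,0,0,1.345,0.5,-54.6,-60.8,3.1,0,0,1.345,0.5,-54.6,-60.8,3.1,0,0,1.345,0.5,-54.6,-60.8,3.1,0,0,1.345,0.5,-54.6,-60.8,3.1,0,0,1.345,0.5,-54.6,-60.8,3.1,0,0,1.345,0.5,-54.6,-60.8,3.1,0,0,1.345,0.5]' 30; python3 -c "
from h import *
st(); delta((10,-78,110),0)"
```

```text
clock: 1.3
position: [448.4, 27.7, 208.7]
tcp_rot: [[0.178, 0.984, -0.0], [0.984, -0.178, -0.001], [-0.001, -0.0, -1.0]]
contact_force: [1.5, 1.2, 0.5]
width: 0.5
t 1.30 L(-94.8 111.1 208.7) yawL 0.02 tilt [-0.001 -0.   ] F[1.5 1.2 0.5] M[ 0.05 -0.05 -0.05] w0.500 q [-36.   9.  31. 122.  -6.  51. -12.]
delta cm [-18.91  10.48   9.89] rot [-0.     0.001  0.   ]
```

```bash
python3 -m inch '[-18.9,10.5,5.9,0,0,0,0.5,-18.9,10.5,5.9,0,0,0,0.5,-18.9,10.5,5.9,0,0,0,0.5,-18.9,10.5,9.9,0,0,0,0.5,-18.9,10.5,9.9,0,0,0,0.5,-18.9,10.5,9.9,0,0,0,0.5,-18.9,10.5,9.9,0,0,0,0.5,-18.9,10.5,9.9,0,0,0,0.5]'; python3 -c "
from h import *
st(); delta((10,-78,50),0)
im,d=shot('top','top1');crop(im,255,185,385,290,4.6,'top1z')
im,d=shot('scene','sc1');crop(im,215,225,385,345,4.6,'sc1z')"
```

```text
clock: 2.1
position: [518.3, -175.8, 110.4]
tcp_rot: [[0.176, 0.984, 0.0], [0.984, -0.176, -0.0], [-0.0, 0.0, -1.0]]
contact_force: [0.1, -0.4, -0.2]
width: 0.5
t 2.10 L(10.3 -76.7 110.4) yawL 0.09 tilt [-0.  0.] F[ 0.1 -0.4 -0.2] M[0.06 0.04 0.01] w0.500 q [ -9.  28.  31. 113. -21.  44.  24.]
delta cm [-0.13 -0.03  6.04] rot [0.    0.    0.002]
```

View pics/sc1z.png

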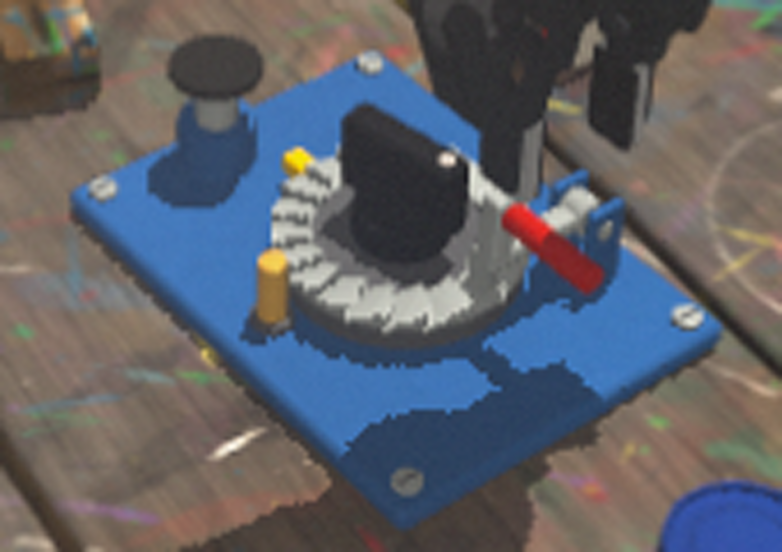

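View pics/top1z.png

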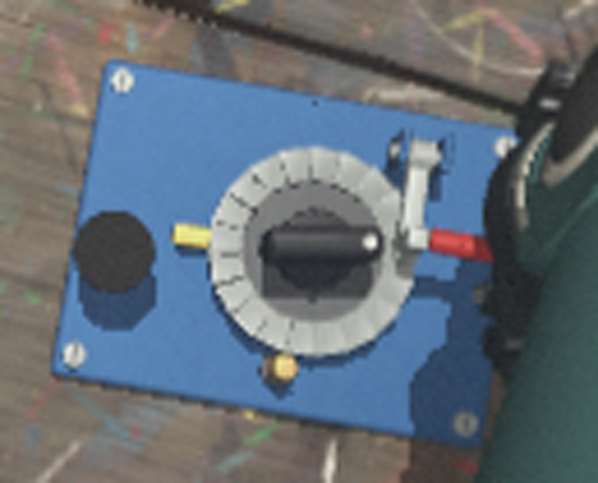

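```bash
python3 -m inch '[-0.1,0,2,0,0,0,0.5,-0.1,0,4,0,0,0,0.5,-0.1,0,5.5,0,0,0,0.5,-0.1,0,6,0,0,0,0.5,-0.1,0,6,0,0,0,0.5]' 30; python3 -c "
from h import *
st();im,d=shot('scene','sc2');crop(im,215,205,385,325,4.6,'sc2z')"
```

```text
clock: 2.7
position: [518.6, -175.9, 50.8]
tcp_rot: [[0.175, 0.985, 0.001], [0.985, -0.175, 0.0], [0.0, 0.001, -1.0]]
contact_force: [-0.9, 0.5, 0.9]
width: 0.499
t 2.70 L(10.5 -76.8 50.8) yawL 0.19 tilt [0.    0.001] F[-0.9  0.5  0.9] M[ 0.05 -0.02  0.07] w0.499 q [ -6.  34.  28. 114. -25.  37.  28.]
```

View pics/sc2z.png

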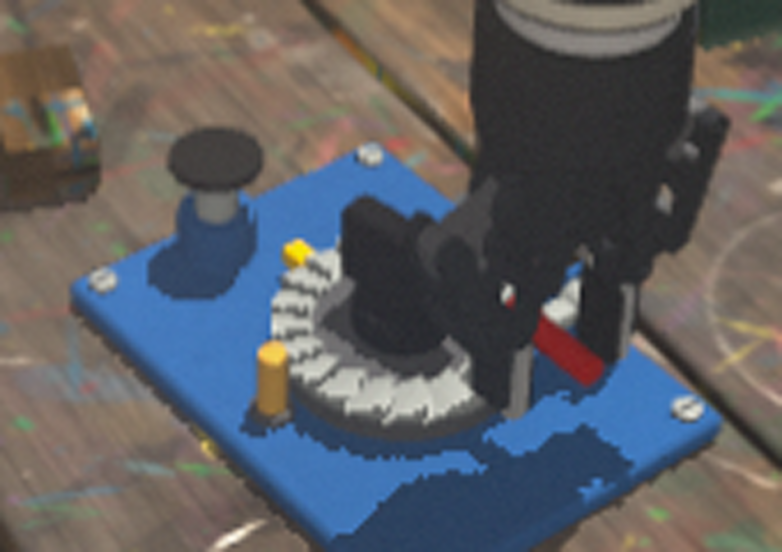

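```bash
python3 -m inch '[0,0,0,0,0,0,0.05,0,0,0,0,0,0,0.05,0,0,0,0,0,0,0.05,0,0,0,0,0,0,0.05,0,0,0,0,0,0,0.05]' 30; python3 -c "
from h import *
st()
# arc, hinge-rel polar
r=51;a0=np.arctan2(24,-45)
s0=np.array([r*np.cos(a0-0.06),r*np.sin(a0-.06)])
for q in np.arange(0.2,2.21,.2):
    p=np.array([r*np.cos(a0-q),r*np.sin(a0-q)])-s0; print(round(q,2),'dy,dz cm',(p[0]/10).round(2),(-p[1]/10).round(2))"
```

```text
clock: 3.25
position: [519.5, -176.4, 52.0]
tcp_rot: [[0.175, 0.985, 0.003], [0.985, -0.175, -0.0], [0.0, 0.003, -1.0]]
contact_force: [-1.0, 0.4, 6.1]
width: 0.128
t 3.25 L(11.5 -77.1 52.0) yawL 0.17 tilt [0.    0.003] F[-1.   0.4  6.1] M[0.06 0.08 0.04] w0.128 q [ -6.  34.  28. 114. -25.  37.  28.]
0.2 dy,dz cm 0.41 -0.58
0.4 dy,dz cm 1.14 -1.3
0.6 dy,dz cm 1.99 -1.86
0.8 dy,dz cm 2.93 -2.23
1.0 dy,dz cm 3.94 -2.42
1.2 dy,dz cm 4.95 -2.4
1.4 dy,dz cm 5.95 -2.18
1.6 dy,dz cm 6.88 -1.76
1.8 dy,dz cm 7.71 -1.17
2.0 dy,dz cm 8.4 -0.43
2.2 dy,dz cm 8.94 0.44
```

```bash
python3 -m inch '[0,0.41,-0.58,0,0,0,0.05,0,1.14,-1.3,0,0,0,0.05,0,1.99,-1.86,0,0,0,0.05,0,2.93,-2.23,0,0,0,0.05,0,3.94,-2.42,0,0,0,0.05,0,3.94,-2.42,0,0,0,0.05]'; python3 -c "
from h import *
st()"
```

```text
clock: 3.85
position: [559.2, -183.6, 77.4]
tcp_rot: [[0.175, 0.985, 0.004], [0.985, -0.175, -0.001], [0.0, 0.004, -1.0]]
contact_force: [-2.3, 1.7, 8.9]
width: 0.121
t 3.85 L(51.8 -77.1 77.4) yawL 0.19 tilt [0.    0.004] F[-2.3  1.7  8.9] M[ 0.28  0.7  -0.03] w0.121 q [ -7.  35.  29. 108. -24.  43.  25.]
```

```bash
python3 -m inch '[0,1.01,0.02,0,0,0,0.05,0,2.01,0.24,0,0,0,0.05,0,2.94,0.66,0,0,0,0.05,0,3.77,1.25,0,0,0,0.05,0,4.46,1.99,0,0,0,0.05,0,4.7,2.35,0,0,0,0.05,0,4.7,2.35,0,0,0,0.05]'; python3 -c "
from h import *
st();im,d=shot('scene','sc3');crop(im,215,205,385,325,4.6,'sc3z')"
```

```text
clock: 4.55
position: [605.7, -192.0, 53.0]
tcp_rot: [[0.175, 0.985, 0.003], [0.985, -0.175, -0.001], [-0.0, 0.003, -1.0]]
contact_force: [-2.6, -0.1, 0.3]
width: 0.131
t 4.55 L(99.1 -77.1 53.0) yawL 0.18 tilt [-0.     0.003] F[-2.6 -0.1  0.3] M[0.06 0.6  0.02] w0.131 q [ -5.  40.  28. 102. -26.  44.  25.]
```

View pics/sc3z.png

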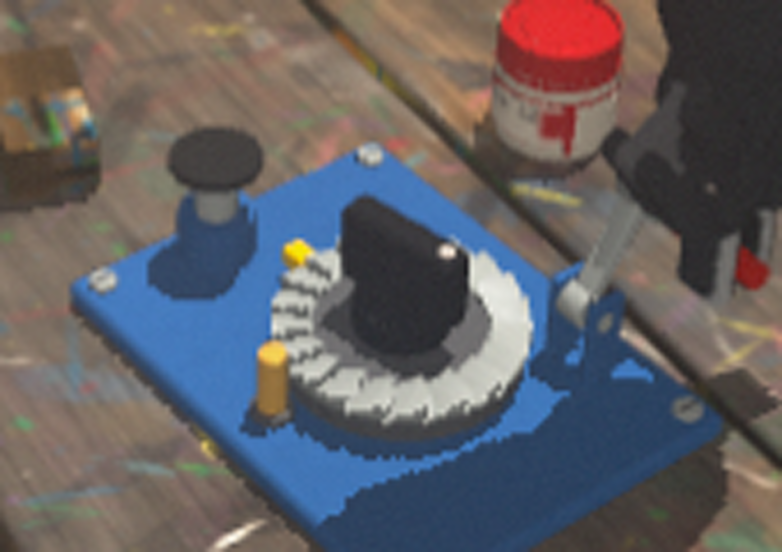

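```bash
python3 -m inch '[0,0,0,0,0,0,0.4,0,0,0,0,0,0,0.4,0,0,0,0,0,0,0.4,0,0,-2,0,0,0,0.4,0,0,-5,0,0,0,0.4,0,0,-9,0,0,0,0.4,0,-2,-10,0,0,0,0.4,0,-6,-10,0,0,0,0.4,0,-6,-10,0,0,0,0.4]'; python3 -c "
from h import *
st();im,d=shot('scene','sc4');crop(im,215,205,385,325,4.6,'sc4z');im,d=shot('top','t4');crop(im,255,185,385,290,4.6,'t4z')"
```

```text
clock: 5.5
position: [541.2, -180.8, 153.2]
tcp_rot: [[0.177, 0.984, 0.0], [0.984, -0.177, 0.002], [0.002, -0.0, -1.0]]
contact_force: [-0.5, 0.5, -0.8]
width: 0.4
t 5.50 L(33.7 -77.6 153.2) yawL 0.04 tilt [ 0.002 -0.   ] F[-0.5  0.5 -0.8] M[-0.    0.    0.04] w0.400 q [-10.  27.  33. 109. -19.  50.  22.]
```

View pics/sc4z.png

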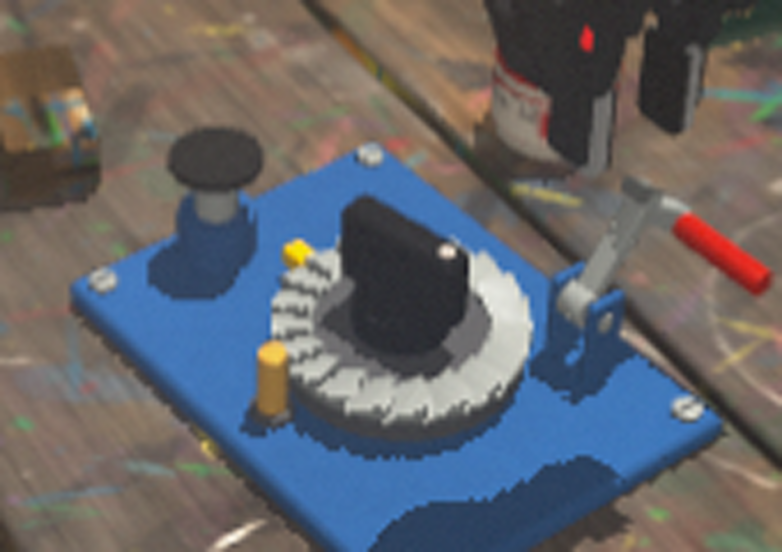

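View pics/t4z.png

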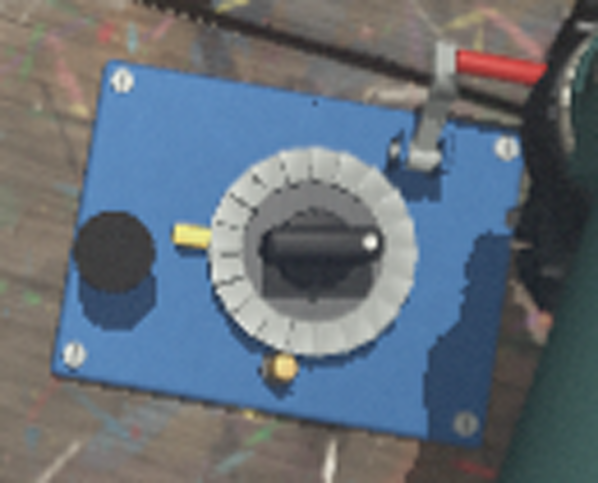

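```bash
python3 - <<'E'
from h import *
for cam,n,b in (("top","t4",(300,225,345,255)),("scene","sc4",(280,235,325,290))):
    d=np.load(f"pics/{n}.npz")["d"]
    u,v=np.meshgrid(np.arange(b[0],b[2]),np.arange(b[1],b[3])); u=u.ravel();v=v.ravel()
    o,r=ray(cam,np.c_[u,v]); P=o+r*d[v,u][:,None]; L=np.c_[(P[:,:2]-O)@RL,P[:,2]]
    k=(d[v,u]>0)&(L[:,2]>73)&(np.hypot(L[:,0],L[:,1])<42); h=np.ascontiguousarray(L[k,:2],dtype=np.float32)
    w,V=np.linalg.eigh(np.cov(h.T)); print(cam,k.sum(),cv2.minAreaRect(h.reshape(-1,1,2)),h.mean(0),"dir",np.degrees(np.arctan2(V[1,1],V[0,1]))%180,"z",np.median(L[k,2]),np.sqrt(w*12))
E
python3 -c "
from h import *
delta((0,0,110),10)"
```

```text
top 186 ((0.2853384017944336, 0.22576904296875), (15.911848068237305, 52.64570999145508), 9.983317375183105) [-0.18410417 -0.11253882] dir 101.71703229769946 z 78.52214936003355 [16.50614841 53.96998744]
scene 217 ((-1.5918264389038086, -1.722940444946289), (17.46436882019043, 56.98766326904297), 9.041107177734375) [-2.6433382 -3.5839581] dir 100.76616532523258 z 78.31161319812838 [15.41881784 56.44729596]
delta cm [ 7.71 -3.86  4.37] rot [ 0.005 -0.    -0.172]
```

```bash
python3 -c "
from h import *
delta((-0.5,-0.7,108),10.5)"; python3 -m inch '[7.6,-3.9,2,0.005,0,-0.18,0.4,7.6,-3.9,4.5,0.005,0,-0.18,0.4,7.6,-3.9,4.5,0.005,0,-0.18,0.4,7.6,-3.9,4.5,0.005,0,-0.18,0.4]';  python3 -c "
from h import *
st();delta((-0.5,-0.7,49),10.5)"
```

```text
delta cm [ 7.64 -3.91  4.57] rot [ 0.005 -0.    -0.18 ]
clock: 6.0
position: [522.1, -98.8, 108.3]
tcp_rot: [[-0.006, 1.0, -0.0], [1.0, 0.006, -0.0], [-0.0, -0.0, -1.0]]
contact_force: [0.2, -0.2, 1.0]
width: 0.394
t 6.00 L(0.3 -0.3 108.3) yawL 10.59 tilt [-0. -0.] F[ 0.2 -0.2  1. ] M[-0.03 -0.04  0.04] w0.394 q [-16.  27.  28. 115. -19.  42.  25.]
delta cm [-0.03 -0.08  5.93] rot [-0.     0.     0.002]
```

```bash
python3 -m inch '[0,-0.1,2.5,0,0,0,0.4,0,-0.1,4.5,0,0,0,0.4,0,-0.1,5.5,0,0,0,0.4,0,-0.1,5.9,0,0,0,0.4,0,-0.1,5.9,0,0,0,0.4]';  python3 -c "
from h import *
st()
im,d=shot('scene','sc5');crop(im,215,205,385,325,4.6,'sc5z')"
```

```text
clock: 6.5
position: [521.7, -99.8, 49.5]
tcp_rot: [[-0.005, 1.0, 0.001], [1.0, 0.005, -0.001], [-0.001, 0.001, -1.0]]
contact_force: [0.2, -0.0, 0.9]
width: 0.401
t 6.50 L(0.1 -1.3 49.5) yawL 10.52 tilt [-0.001  0.001] F[ 0.2 -0.   0.9] M[-0.   -0.04 -0.05] w0.401 q [-13.  32.  25. 117. -23.  36.  28.]
```

View pics/sc5z.png

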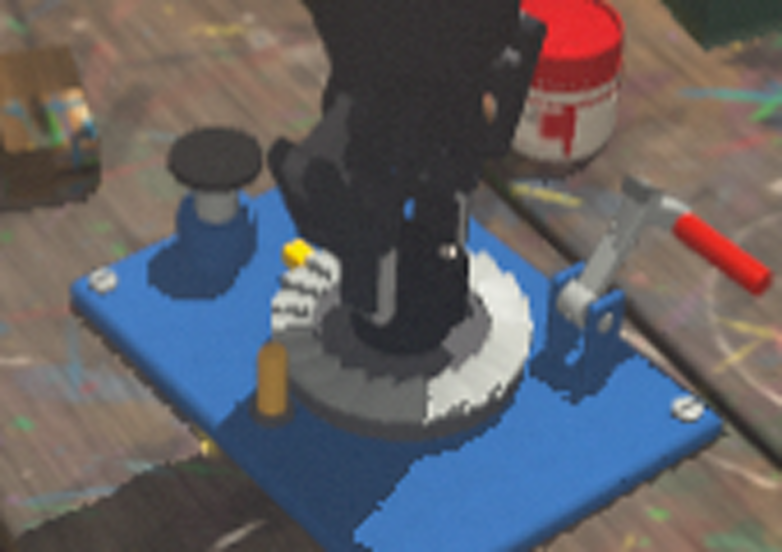

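```bash
python3 -m inch '[0,0,0,0,0,0,0.05,0,0,0,0,0,0,0.05,0,0,0,0,0,0,0.05,0,0,0,0,0,0,0.05,0,0,0,0,0,0,0.05]' 50;  python3 -c "
from h import *
st();st()"
```

```text
clock: 7.05
position: [522.0, -100.0, 51.0]
tcp_rot: [[-0.004, 1.0, 0.002], [1.0, 0.004, -0.001], [-0.001, 0.002, -1.0]]
contact_force: [-2.5, -1.1, 5.7]
width: 0.176
t 7.05 L(0.4 -1.4 51.0) yawL 10.50 tilt [-0.001  0.002] F[-2.5 -1.1  5.7] M[-0.15  0.57 -0.02] w0.176 q [-13.  32.  25. 117. -23.  36.  28.]
t 7.05 L(0.4 -1.4 51.0) yawL 10.50 tilt [-0.001  0.002] F[-2.5 -1.1  5.7] M[-0.15  0.57 -0.02] w0.176 q [-13.  32.  25. 117. -23.  36.  28.]
```

```bash
python3 -m inch '[0,0,0,0,0,-0.05,0.05,0,0,0,0,0,-0.1,0.05,0,0,0,0,0,-0.15,0.05,0,0,0,0,0,-0.2,0.05]';  python3 -c "
from h import *
st()"
```

```text
clock: 7.45
position: [522.1, -100.0, 51.0]
tcp_rot: [[-0.204, 0.979, 0.002], [0.979, 0.204, -0.001], [-0.001, 0.002, -1.0]]
contact_force: [0.4, -0.2, -4.4]
width: 0.176
t 7.45 L(0.5 -1.4 51.0) yawL 22.05 tilt [-0.001  0.002] F[ 0.4 -0.2 -4.4] M[-0.05 -0.2  -0.13] w0.176 q [-10.  32.  22. 116. -20.  35.  37.]
```

```bash
python3 -m inch '[0,0,0,0,0,-0.08,0.05,0,0,0,0,0,-0.16,0.05,0,0,0,0,0,-0.24,0.05,0,0,0,0,0,-0.32,0.05,0,0,0,0,0,-0.4,0.05,0,0,0,0,0,-0.48,0.05,0,0,0,0,0,-0.56,0.05,0,0,0,0,0,-0.64,0.05,0,0,0,0,0,-0.7,0.05]';  python3 -c "
from h import *
st()"
```

```text
clock: 8.35
position: [522.5, -99.7, 51.1]
tcp_rot: [[-0.788, 0.615, 0.003], [0.615, 0.788, -0.001], [-0.003, 0.002, -1.0]]
contact_force: [2.7, 1.8, -6.1]
width: 0.177
t 8.35 L(0.8 -1.1 51.1) yawL 62.29 tilt [-0.003  0.002] F[ 2.7  1.8 -6.1] M[ 0.21 -0.31 -0.19] w0.177 q [ -2.  31.  12. 116. -10.  34.  69.]
```

```bash
python3 -m inch '[0,0,0,0,0,-0.05,0.05,0,0,0,0,0,-0.1,0.05,0,0,0,0,0,-0.15,0.05,0,0,0,0,0,-0.18,0.05,0,0,0,0,0,-0.2,0.05]';  python3 -c "
from h import *
st()"; python3 -m inch '[0,0,0,0,0,-0.015,0.05,0,0,0,0,0,-0.03,0.05,0,0,0,0,0,-0.03,0.05]';  python3 -c "
from h import *
st()"
```

```text
clock: 8.85
position: [522.5, -99.6, 51.0]
tcp_rot: [[-0.895, 0.446, 0.004], [0.446, 0.895, -0.0], [-0.003, 0.001, -1.0]]
contact_force: [0.6, -0.1, -5.0]
width: 0.181
t 8.85 L(0.8 -1.0 51.0) yawL 73.79 tilt [-0.003  0.001] F[ 0.6 -0.1 -5. ] M[ 0.27 -0.19 -0.1 ] w0.181 q [  0.  31.   9. 116.  -8.  34.  78.]
clock: 9.15
position: [522.6, -99.6, 51.0]
tcp_rot: [[-0.908, 0.418, 0.004], [0.418, 0.908, -0.0], [-0.004, 0.001, -1.0]]
contact_force: [1.6, 0.5, -5.3]
width: 0.179
t 9.15 L(0.9 -0.9 51.0) yawL 75.54 tilt [-0.004  0.001] F[ 1.6  0.5 -5.3] M[ 0.14 -0.11 -0.01] w0.179 q [  1.  31.   8. 116.  -7.  34.  79.]
```

```bash
for i in 1 ; do python3 -m inch '[0,0,0,0,0,-0.015,0.05,0,0,0,0,0,-0.03,0.05]' >/dev/null;  python3 -c "
from h import *
st()";done; python3 -m inch '[0,0,0,0,0,-0.02,0.05,0,0,0,0,0,-0.02,0.05]' >/dev/null;  python3 -c "
from h import *
st()"; python3 -m inch '[0,0,0,0,0,-0.02,0.05,0,0,0,0,0,-0.02,0.05]' >/dev/null;  python3 -c "
from h import *
st()"
```

```text
t 9.35 L(0.9 -0.9 51.0) yawL 77.32 tilt [-0.004  0.001] F[ 0.9  0.5 -4.6] M[ 0.2  -0.17 -0.22] w0.174 q [  1.  30.   8. 116.  -7.  34.  80.]
t 9.55 L(0.9 -0.9 51.0) yawL 78.52 tilt [-0.004  0.001] F[ 1.1  0.2 -5.2] M[ 0.2  -0.19 -0.01] w0.177 q [  1.  30.   7. 116.  -7.  34.  81.]
t 9.75 L(0.9 -0.9 51.1) yawL 79.72 tilt [-0.004  0.001] F[ 1.5  0.9 -4.8] M[ 0.27 -0.18  0.02] w0.178 q [  2.  30.   7. 116.  -6.  34.  82.]
```

```bash
python3 -m inch '[0,0,0,0,0,-0.02,0.05,0,0,0,0,0,-0.02,0.05]' >/dev/null;  python3 -c "
from h import *
st()"; python3 -m inch '[0,0,0,0,0,-0.02,0.05,0,0,0,0,0,-0.02,0.05]' >/dev/null;  python3 -c "
from h import *
st()"
```

```text
t 9.95 L(0.9 -0.9 51.0) yawL 80.92 tilt [-0.004  0.001] F[ 1.3  0.8 -5.5] M[ 0.17 -0.11  0.01] w0.178 q [  2.  30.   7. 116.  -6.  34.  83.]
t 10.15 L(0.9 -0.8 51.0) yawL 82.12 tilt [-0.004  0.001] F[ 1.2 -0.  -5.5] M[ 0.19 -0.13  0.08] w0.177 q [  2.  30.   6. 116.  -6.  34.  84.]
```

```bash
python3 -c "
from h import *
im,d=shot('scene','sc6');crop(im,215,205,385,325,4.6,'sc6z')
st()"
```

```text
t 10.20 L(0.8 -0.8 51.0) yawL 82.10 tilt [-0.004  0.001] F[ 1.5  0.8 -5.8] M[ 0.23 -0.12  0.01] w0.175 q [  2.  30.   6. 116.  -6.  34.  84.]
```

View pics/sc6z.png

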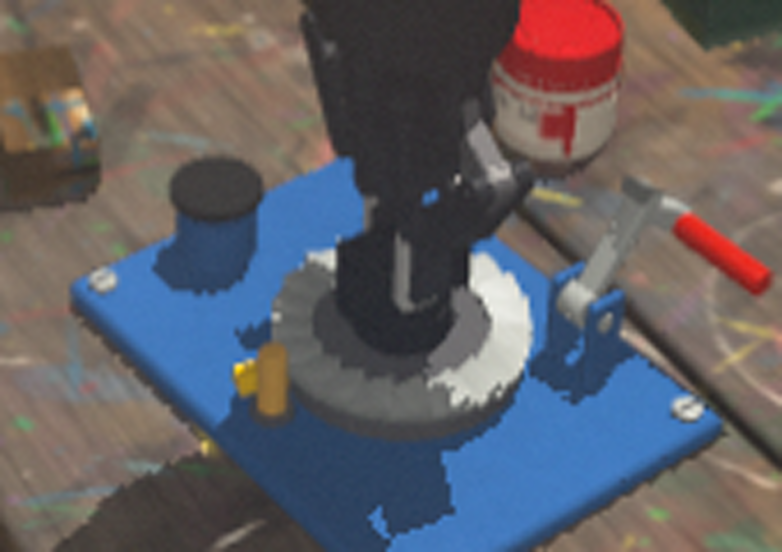

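```bash
for i in 1; do python3 -m inch '[0,0,0,0,0,-0.015,0.05,0,0,0,0,0,-0.015,0.05]' >/dev/null;  python3 -c "
from h import *
st()"; done; python3 -m inch '[0,0,0,0,0,-0.015,0.05,0,0,0,0,0,-0.015,0.05]' >/dev/null;  python3 -c "
from h import *
st()"
```

```text
t 10.40 L(0.9 -0.8 51.0) yawL 82.92 tilt [-0.004  0.001] F[ 2.2  1.7 -4.9] M[ 0.3  -0.17 -0.43] w0.177 q [  2.  30.   6. 116.  -6.  34.  85.]
t 10.60 L(0.9 -0.8 51.1) yawL 83.69 tilt [-0.004  0.002] F[ 1.3  1.6 -4.7] M[ 0.34 -0.12 -0.95] w0.174 q [  2.  30.   6. 116.  -5.  34.  86.]
```

```bash
python3 -m inch '[0,0,0,0,0,0,0.05,0,0,0,0,0,0,0.05]' >/dev/null;  python3 -c "
from h import *
st()"; python3 -m inch '[0,0,0,0,0,0,0.1,0,0,0,0,0,0,0.2,0,0,0,0,0,0,0.4,0,0,0,0,0,0,0.4,0,0,0,0,0,0,0.4]' >/dev/null;  python3 -c "
from h import *
st()
im,d=shot('scene','sc7');crop(im,215,205,385,325,4.6,'sc7z')
"
```

```text
t 10.80 L(0.9 -0.8 51.1) yawL 83.65 tilt [-0.004  0.002] F[ 2.2  2.8 -4.3] M[ 0.28 -0.1  -0.86] w0.179 q [  2.  30.   6. 116.  -6.  34.  85.]
t 11.30 L(1.1 -0.8 51.4) yawL 83.70 tilt [-0.004  0.002] F[ 0.8 -0.3 -0.4] M[-0.04 -0.01 -0.02] w0.399 q [  2.  30.   6. 116.  -5.  34.  86.]
```

View pics/sc7z.png

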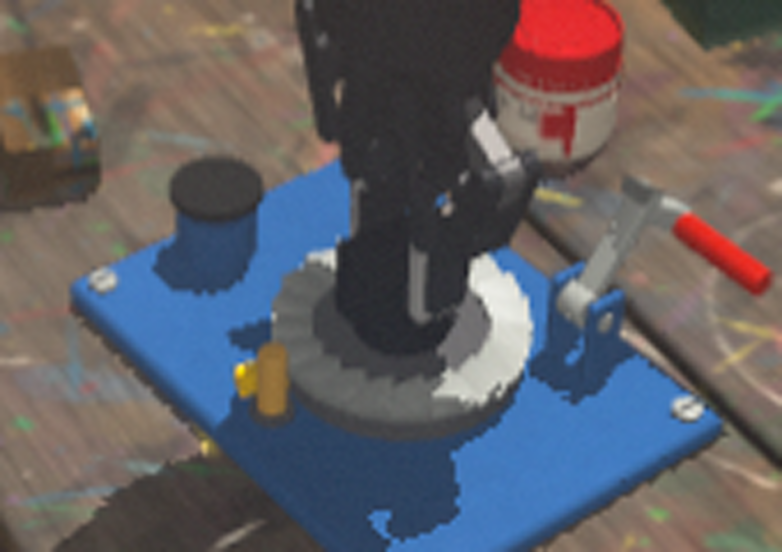

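```bash
python3 -m inch '[0,0,-3,0,0,0,0.4,0,0,-7,0,0,0,0.4,0,0,-9,0,0,0,0.4]' >/dev/null;  python3 -c "
from h import *
st();delta((101,-77.5,130),0);im,d=shot('top','t7');crop(im,255,185,385,290,4.6,'t7z')"
```

```text
t 11.65 L(2.0 -1.0 144.1) yawL 83.70 tilt [-0.008  0.002] F[ 0.4 -0.2  0.1] M[-0.01 -0.05  0.01] w0.400 q [  1.  22.   7. 113.  -4.  45.  84.]
delta cm [-10.67  -6.52   1.48] rot [0.007 0.005 1.461]
```

```bash
python3 -m inch '[-4,-2,0,0,0,0.15,0.4,-8,-4,0.5,0,0,0.3,0.4,-10.7,-6.5,1.5,0.003,0.002,0.45,0.4,-10.7,-6.5,1.5,0.005,0.004,0.6,0.4,-10.7,-6.5,1.5,0.007,0.005,0.75,0.4,-10.7,-6.5,1.5,0.007,0.005,0.9,0.4,-10.7,-6.5,1.5,0.007,0.005,1.05,0.4,-10.7,-6.5,1.5,0.007,0.005,1.2,0.4,-10.7,-6.5,1.5,0.007,0.005,1.35,0.4,-10.7,-6.5,1.5,0.007,0.005,1.46,0.4,-10.7,-6.5,1.5,0.007,0.005,1.46,0.4,-10.7,-6.5,1.5,0.007,0.005,1.46,0.4]' >/dev/null;  python3 -c "
from h import *
st();delta((101,-77.5,50),0)"
```

```text
t 12.90 L(102.8 -77.1 132.3) yawL 0.23 tilt [0.001 0.004] F[ 0.8 -0.6 -0.1] M[-0.02 -0.    0.04] w0.403 q [ -6.  34.  28. 100. -20.  51.  21.]
delta cm [-0.05 -0.21  8.23] rot [ 0.004 -0.001  0.004]
```

View pics/t7z.png

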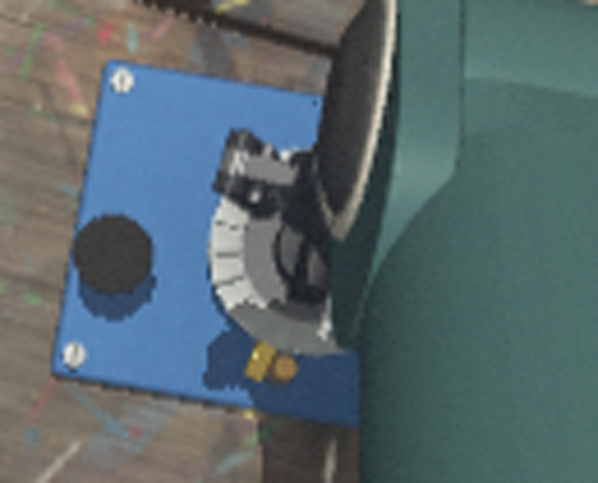

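```bash
python3 -m inch '[0,-0.2,3,0,0,0,0.4,0,-0.2,5.5,0,0,0,0.4,0,-0.2,7.5,0,0,0,0.4,0,-0.2,8.2,0,0,0,0.4,0,-0.2,8.2,0,0,0,0.4]' 30 >/dev/null;  python3 -c "
from h import *
st();im,d=shot('scene','sc8');crop(im,215,205,385,325,4.6,'sc8z')"
```

```text
t 13.40 L(100.4 -77.2 49.4) yawL 0.28 tilt [0.001 0.002] F[-0.7 -0.4  0.6] M[-0.07 -0.02 -0.05] w0.400 q [ -3.  40.  25. 102. -23.  43.  24.]
```

View pics/sc8z.png

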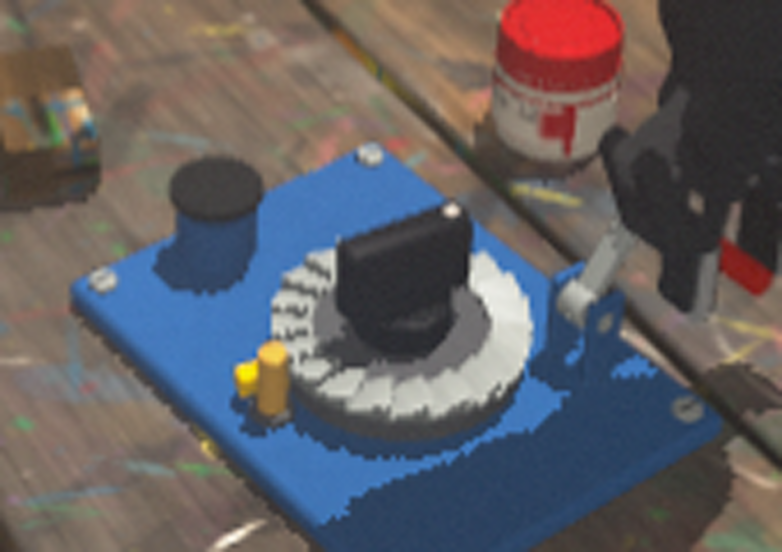

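Fingers straddle the handle and the lug is on the stop. Close on the handle and swing back.

```bash
python3 -m inch '[0,0,0,0,0,0,0.05,0,0,0,0,0,0,0.05,0,0,0,0,0,0,0.05,0,0,0,0,0,0,0.05,0,0,0,0,0,0,0.05]' 30 >/dev/null; python3 -c "
from h import *
st()
r=51;a0=np.arctan2(24,-45)
P=lambda q:np.array([r*np.cos(a0-q),r*np.sin(a0-q)])
for q in np.arange(2.0,.2,-.2):
    p=P(q)-P(2.2); print(round(q,2),'dy,dz cm',(p[0]/10).round(2),(-p[1]/10).round(2))"
```

```text
t 13.95 L(101.4 -77.6 51.8) yawL 0.26 tilt [0.001 0.004] F[-2.7  0.8  7.1] M[ 0.15  0.71 -0.04] w0.126 q [ -3.  40.  25. 102. -23.  44.  24.]
2.0 dy,dz cm -0.53 -0.87
1.8 dy,dz cm -1.23 -1.61
1.6 dy,dz cm -2.06 -2.2
1.4 dy,dz cm -2.99 -2.62
1.2 dy,dz cm -3.98 -2.84
1.0 dy,dz cm -5.0 -2.86
0.8 dy,dz cm -6.0 -2.67
0.6 dy,dz cm -6.95 -2.3
0.4 dy,dz cm -7.8 -1.74
```

```bash
python3 -m inch '[0,-0.53,-0.87,0,0,0,0.05,0,-1.23,-1.61,0,0,0,0.05,0,-2.06,-2.2,0,0,0,0.05,0,-2.99,-2.62,0,0,0,0.05,0,-3.98,-2.84,0,0,0,0.05,0,-5,-2.86,0,0,0,0.05,0,-6,-2.67,0,0,0,0.05,0,-6.95,-2.3,0,0,0,0.05,0,-7.8,-1.74,0,0,0,0.05,0,-7.8,-1.74,0,0,0,0.05]' 30 >/dev/null; python3 -c "
from h import *
st()"
```

```text
t 14.95 L(22.8 -77.9 69.4) yawL 0.24 tilt [0.001 0.005] F[ 1.4 -0.6  2.8] M[-0.07 -0.28 -0.01] w0.127 q [ -5.  32.  26. 113. -22.  39.  25.]
```

```bash
python3 -m inch '[0,-0.35,0.35,0,0,0,0.05,0,-0.7,0.72,0,0,0,0.05,0,-0.7,0.72,0,0,0,0.15,0,-0.7,0.72,0,0,0,0.3,0,-0.7,0.72,0,0,0,0.45,0,-0.7,0.72,0,0,0,0.5,0,-0.7,0.72,0,0,0,0.5,0,-0.7,-3,0,0,0,0.5,0,-0.7,-6,0,0,0,0.5,0,-0.7,-8,0,0,0,0.5]' 30 >/dev/null; python3 -c "
from h import *
st();im,d=shot('scene','sc9');crop(im,215,205,385,325,4.6,'sc9z')"
```

```text
t 15.95 L(15.9 -78.4 151.3) yawL 0.22 tilt [0.001 0.007] F[ 0.1  0.5 -0.8] M[-0.01 -0.05 -0.03] w0.498 q [ -9.  25.  30. 111. -17.  48.  21.]
```

View pics/sc9z.png

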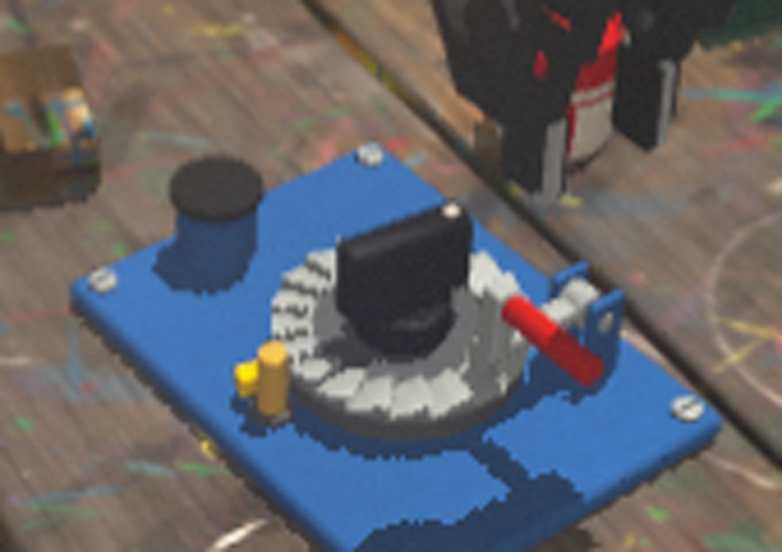

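```bash
python3 -c "
from h import *
delta((0.7,-0.9,120),83)
d=np.load('pics/sc9.npz')['d'];cam='scene';b=(280,235,325,290)
u,v=np.meshgrid(np.arange(b[0],b[2]),np.arange(b[1],b[3])); u=u.ravel();v=v.ravel()
o,r=ray(cam,np.c_[u,v]); P=o+r*d[v,u][:,None]; L=np.c_[(P[:,:2]-O)@RL,P[:,2]]
k=(d[v,u]>0)&(L[:,2]>73)&(np.hypot(L[:,0],L[:,1])<42); h=L[k,:2]
w,V=np.linalg.eigh(np.cov(h.T)); print(h.mean(0),np.degrees(np.arctan2(V[1,1],V[0,1]))%180)
"
```

```text
delta cm [ 7.77 -1.7   3.38] rot [ 0.01   0.007 -1.445]
[-3.22983823 -2.94654271] 171.78423791538032
```

```bash
python3 -m inch '[3,-0.5,0,0,0,-0.15,0.35,7,-1.5,0,0,0,-0.3,0.35,7.8,-1.7,1,0.003,0.002,-0.45,0.35,7.8,-1.7,2,0.005,0.004,-0.6,0.35,7.8,-1.7,3,0.01,0.007,-0.75,0.35,7.8,-1.7,3.4,0.01,0.007,-0.9,0.35,7.8,-1.7,3.4,0.01,0.007,-1.05,0.35,7.8,-1.7,3.4,0.01,0.007,-1.2,0.35,7.8,-1.7,3.4,0.01,0.007,-1.35,0.35,7.8,-1.7,3.4,0.01,0.007,-1.435,0.35,7.8,-1.7,3.4,0.01,0.007,-1.435,0.35,7.8,-1.7,3.4,0.01,0.007,-1.435,0.35]' 50 >/dev/null;  python3 -c "
from h import *
st();delta((0.7,-0.9,50.5),82.3)"
```

```text
t 17.20 L(0.5 -0.8 119.6) yawL 82.30 tilt [-0. -0.] F[ 0.2 -0.9  0.2] M[-0.03 -0.01  0.01] w0.351 q [ -0.  24.   9. 114.  -6.  42.  84.]
delta cm [-0.02 -0.01  6.91] rot [-0.  0. -0.]
```

```bash
python3 -m inch '[0,0,2.5,0,0,0,0.35,0,0,5,0,0,0,0.35,0,0,6.5,0,0,0,0.35,0,0,6.9,0,0,0,0.35,0,0,6.9,0,0,0,0.35]' 50 >/dev/null;  python3 -c "
from h import *
st();im,d=shot('scene','sc10');crop(im,215,205,385,325,4.6,'sc10z')"
```

```text
t 17.70 L(0.2 -0.8 50.2) yawL 82.25 tilt [ 0.001 -0.001] F[ 0.1 -0.5 -0.1] M[0.02 0.   0.01] w0.345 q [  1.  31.   8. 116.  -7.  34.  86.]
```

View pics/sc10z.png

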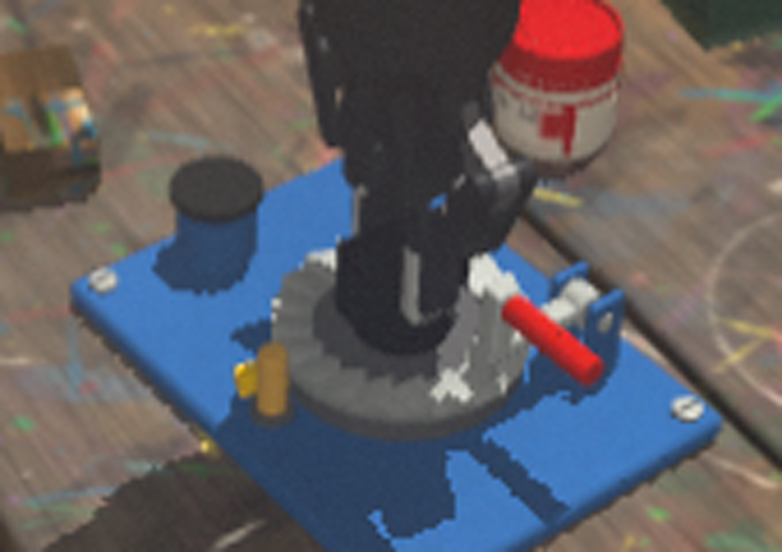

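```bash
python3 -m inch '[0,0,0,0,0,0,0.05,0,0,0,0,0,0,0.05,0,0,0,0,0,0,0.05,0,0,0,0,0,0,0.05,0,0,0,0,0,0,0.05]' 50 >/dev/null;  python3 -c "
from h import *
st()"; python3 -m inch '[0,0,0,0,0,0.015,0.05,0,0,0,0,0,0.03,0.05,0,0,0,0,0,0.045,0.05,0,0,0,0,0,0.06,0.05,0,0,0,0,0,0.075,0.05,0,0,0,0,0,0.09,0.05,0,0,0,0,0,0.105,0.05,0,0,0,0,0,0.12,0.05,0,0,0,0,0,0.135,0.05,0,0,0,0,0,0.15,0.05]' >/dev/null;  python3 -c "
from h import *
st()"
```

```text
t 18.25 L(1.5 -0.9 51.8) yawL 82.25 tilt [-0.002  0.   ] F[-1.1 -0.7  6.4] M[-0.07  0.27  0.02] w0.175 q [  1.  30.   8. 116.  -7.  34.  86.]
t 19.25 L(1.4 -1.1 51.9) yawL 73.57 tilt [-0.002  0.   ] F[-2.2 -1.7  1.7] M[-0.34  0.29  0.18] w0.179 q [ -1.  31.  10. 116.  -9.  34.  79.]
```

```bash
python3 -m inch '[0,0,0,0,0,0.015,0.05,0,0,0,0,0,0.03,0.05,0,0,0,0,0,0.045,0.05,0,0,0,0,0,0.06,0.05,0,0,0,0,0,0.075,0.05,0,0,0,0,0,0.09,0.05,0,0,0,0,0,0.105,0.05,0,0,0,0,0,0.12,0.05,0,0,0,0,0,0.135,0.05,0,0,0,0,0,0.15,0.05,0,0,0,0,0,0.165,0.05,0,0,0,0,0,0.18,0.05]' >/dev/null;  python3 -c "
from h import *
st()
im,d=shot('scene','sc11');crop(im,215,205,385,325,4.6,'sc11z')"; python3 -m inch '[0,0,0,0,0,0.015,0.05,0,0,0,0,0,0.03,0.05,0,0,0,0,0,0.045,0.05,0,0,0,0,0,0.06,0.05,0,0,0,0,0,0.075,0.05,0,0,0,0,0,0.09,0.05,0,0,0,0,0,0.105,0.05,0,0,0,0,0,0.12,0.05,0,0,0,0,0,0.135,0.05,0,0,0,0,0,0.15,0.05,0,0,0,0,0,0.165,0.05,0,0,0,0,0,0.18,0.05]' >/dev/null;  python3 -c "
from h import *
st()"
```

```text
t 20.45 L(1.4 -1.3 51.9) yawL 63.19 tilt [-0.002  0.   ] F[-2.3 -2.8  3.1] M[-0.59  0.42  0.24] w0.180 q [ -3.  31.  13. 116. -12.  35.  71.]
t 21.70 L(1.3 -1.5 51.9) yawL 52.76 tilt [-0.002  0.   ] F[-3.1 -3.4  3.4] M[-0.82  0.67  0.18] w0.177 q [ -5.  31.  16. 116. -14.  35.  62.]
```

View pics/sc11z.png

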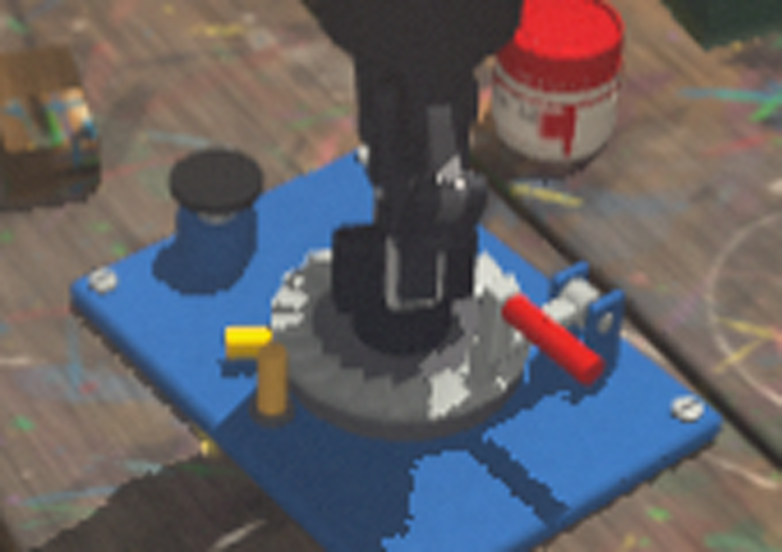

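```bash
python3 -m inch '[0,0,0,0,0,0.015,0.05,0,0,0,0,0,0.03,0.05,0,0,0,0,0,0.045,0.05,0,0,0,0,0,0.06,0.05,0,0,0,0,0,0.075,0.05,0,0,0,0,0,0.09,0.05,0,0,0,0,0,0.105,0.05,0,0,0,0,0,0.12,0.05,0,0,0,0,0,0.135,0.05,0,0,0,0,0,0.15,0.05,0,0,0,0,0,0.165,0.05,0,0,0,0,0,0.18,0.05]' >/dev/null;  python3 -c "
from h import *
st()"; python3 -m inch '[0,0,0,0,0,0.015,0.05,0,0,0,0,0,0.03,0.05,0,0,0,0,0,0.045,0.05,0,0,0,0,0,0.06,0.05,0,0,0,0,0,0.075,0.05,0,0,0,0,0,0.09,0.05,0,0,0,0,0,0.105,0.05,0,0,0,0,0,0.12,0.05,0,0,0,0,0,0.135,0.05,0,0,0,0,0,0.15,0.05,0,0,0,0,0,0.165,0.05,0,0,0,0,0,0.18,0.05]' >/dev/null;  python3 -c "
from h import *
st()
im,d=shot('scene','sc12');crop(im,215,205,385,325,4.6,'sc12z')"
```

```text
t 22.90 L(1.1 -1.6 51.9) yawL 42.37 tilt [-0.001  0.   ] F[-4.1 -4.1  5.4] M[-0.83  0.75  0.23] w0.180 q [ -8.  31.  18. 116. -17.  35.  54.]
t 24.10 L(0.9 -1.8 51.9) yawL 31.98 tilt [-0.001  0.   ] F[-3.9 -3.3  4.3] M[-0.82  0.85  0.15] w0.180 q [-10.  32.  21. 116. -19.  35.  46.]
```

View pics/sc12z.png

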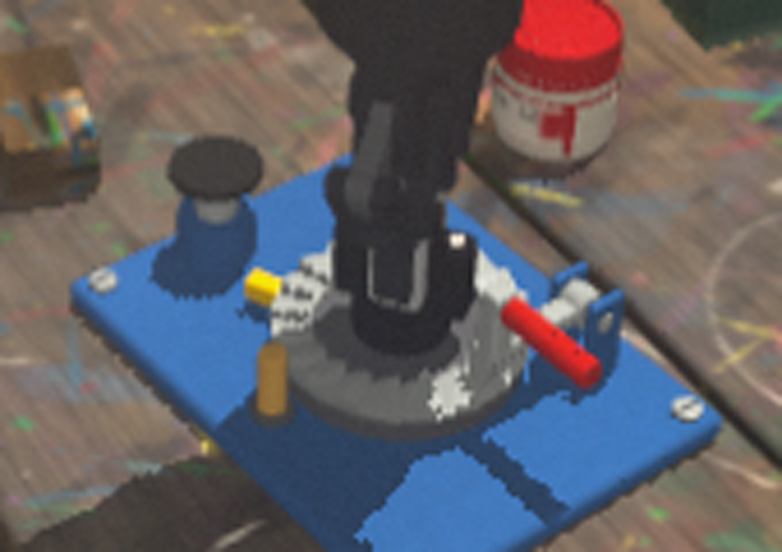

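```bash
python3 -m inch '[0,0,0,0,0,0.015,0.05,0,0,0,0,0,0.03,0.05,0,0,0,0,0,0.03,0.05,0,0,0,0,0,0.03,0.05]' >/dev/null;  python3 -c "
from h import *
st()"; python3 -m inch '[0,0,0,0,0,-0.015,0.05,0,0,0,0,0,-0.03,0.05,0,0,0,0,0,-0.045,0.05,0,0,0,0,0,-0.06,0.05,0,0,0,0,0,-0.06,0.05]' >/dev/null;  python3 -c "
from h import *
st()"
```

```text
t 24.55 L(0.9 -1.8 51.9) yawL 30.17 tilt [-0.001  0.   ] F[-3.3 -3.2  3.8] M[-0.75  0.69  0.06] w0.181 q [-10.  32.  22. 116. -19.  35.  45.]
t 25.05 L(0.9 -1.8 51.9) yawL 33.63 tilt [-0.001  0.   ] F[-3.6 -3.5  3.9] M[-0.67  0.7   0.04] w0.181 q [ -9.  32.  21. 116. -19.  35.  47.]
```

```bash
python3 -m inch '[0,0,0,0,0,-0.015,0.05,0,0,0,0,0,-0.015,0.05]' >/dev/null;  python3 -c "
from h import *
st()"; python3 -m inch '[0,0,0,0,0,-0.012,0.05,0,0,0,0,0,-0.012,0.05]' >/dev/null;  python3 -c "
from h import *
st()"
```

```text
t 25.25 L(1.0 -1.8 51.9) yawL 34.52 tilt [-0.001  0.   ] F[-2.8 -3.2  4.5] M[-0.76  0.58 -0.06] w0.177 q [ -9.  32.  21. 116. -18.  35.  48.]
t 25.45 L(1.0 -1.8 51.9) yawL 35.24 tilt [-0.001  0.   ] F[-3.2 -3.9  3.5] M[-0.71  0.69 -0.07] w0.177 q [ -9.  31.  20. 116. -18.  35.  49.]
```

```bash
python3 -m inch '[0,0,0,0,0,-0.01,0.05,0,0,0,0,0,-0.01,0.05]' >/dev/null;  python3 -c "
from h import *
st()"; python3 -m inch '[0,0,0,0,0,-0.01,0.05,0,0,0,0,0,-0.01,0.05]' >/dev/null;  python3 -c "
from h import *
st()"
```

```text
t 25.65 L(1.0 -1.7 51.9) yawL 35.84 tilt [-0.001  0.   ] F[-2.7 -3.6  3.6] M[-0.71  0.7  -0.13] w0.177 q [ -9.  31.  20. 116. -18.  35.  49.]
t 25.85 L(1.0 -1.8 51.9) yawL 36.40 tilt [-0.001  0.001] F[-2.7 -3.5  3.3] M[-0.68  0.59 -0.23] w0.182 q [ -9.  31.  20. 116. -18.  35.  50.]
```

```bash
python3 -m inch '[0,0,0,0,0,-0.008,0.05,0,0,0,0,0,-0.008,0.05]' >/dev/null;  python3 -c "
from h import *
st()"; python3 -m inch '[0,0,0,0,0,-0.006,0.05,0,0,0,0,0,-0.006,0.05]' >/dev/null;  python3 -c "
from h import *
st()"
```

```text
t 26.05 L(0.9 -1.8 51.9) yawL 36.81 tilt [-0.001  0.001] F[-3.  -3.1  4.2] M[-0.69  0.62 -0.5 ] w0.180 q [ -9.  31.  20. 116. -18.  35.  50.]
t 26.25 L(0.9 -1.7 51.9) yawL 37.11 tilt [-0.001  0.001] F[-3.4 -2.8  3.9] M[-0.61  0.69 -0.73] w0.177 q [ -9.  31.  20. 116. -18.  35.  50.]
```

```bash
python3 -m inch '[0,0,0,0,0,0,0.05,0,0,0,0,0,0,0.05]' >/dev/null;  python3 -c "
from h import *
st()"; python3 -m inch '[0,0,0,0,0,0,0.1,0,0,0,0,0,0,0.2,0,0,0,0,0,0,0.35,0,0,0,0,0,0,0.35,0,0,0,0,0,0,0.35,0,0,-2,0,0,0,0.35,0,0,-6,0,0,0,0.35,0,0,-10,0,0,0,0.35,-2,-4,-14,0,0,0,0.35,-3,-8,-15,0,0,0,0.35,-3,-8,-15,0,0,0,0.35]' >/dev/null;  python3 -c "
from h import *
st()
im,d=shot('scene','sc13');crop(im,215,205,385,325,4.6,'sc13z')
im,d=shot('top','t13');crop(im,255,185,385,290,4.6,'t13z')
d=np.load('pics/sc13.npz')['d'];cam='scene';b=(280,235,325,290)
u,v=np.meshgrid(np.arange(b[0],b[2]),np.arange(b[1],b[3])); u=u.ravel();v=v.ravel()
o,r=ray(cam,np.c_[u,v]); P=o+r*d[v,u][:,None]; L=np.c_[(P[:,:2]-O)@RL,P[:,2]]
k=(d[v,u]>0)&(L[:,2]>73)&(np.hypot(L[:,0],L[:,1])<42); h=L[k,:2]
w,V=np.linalg.eigh(np.cov(h.T)); g=np.degrees(np.arctan2(V[1,1],V[0,1]))%180;print(h.mean(0),g,np.deg2rad(180-g))
"
```

```text
t 26.45 L(0.9 -1.8 51.9) yawL 37.09 tilt [-0.001  0.001] F[-3.3 -2.8  4.5] M[-0.68  0.6  -0.75] w0.176 q [ -9.  31.  20. 116. -18.  35.  50.]
t 27.55 L(-46.5 -78.8 204.4) yawL 36.68 tilt [-0.003  0.004] F[ 0.8 -0.9  0.2] M[-0.03 -0.06 -0.06] w0.349 q [ -8.  14.  28. 117.  -8.  51.  51.]
[-2.47273454 -3.1035345 ] 126.93729174831103 0.9261189690171365
```

View pics/sc13z.png

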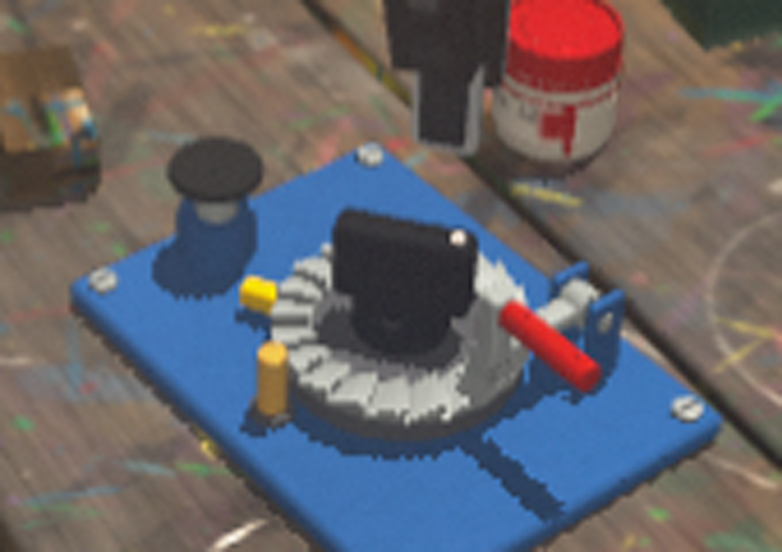

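View pics/t13z.png

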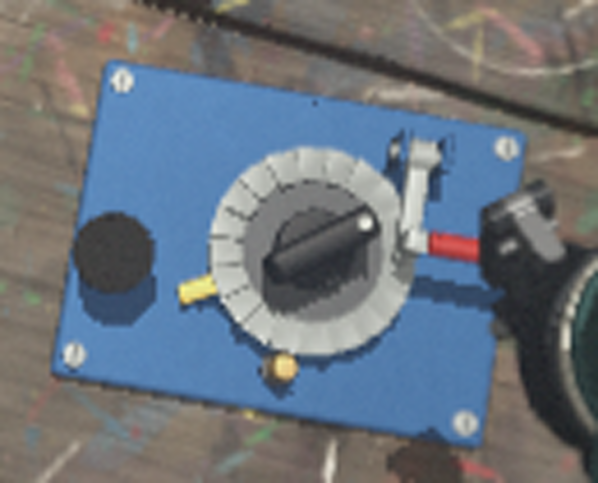

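Run:
```python
from h import *
a=cv2.imread("pics/scene0.png").astype(int);b=cv2.imread("pics/sc13.png").astype(int)
for n,(x0,y0,x1,y1) in dict(blue=(352,328,400,385),red=(318,215,355,243),block=(205,212,240,252)).items():
    print(n,np.abs(a-b)[y0:y1,x0:x1].mean().round(1))
st(); print(arm.sign_off())
```

```text
blue 4.8
red 6.6
block 4.2
t 27.65 L(-45.0 -74.4 202.6) yawL 36.99 tilt [-0.001  0.003] F[ 0.3  2.3 -0.3] M[0.03 0.04 0.05] w0.349 q [ -8.  14.  28. 117.  -8.  51.  51.]
the job is handed in; nothing more can be done
None
```

The job is done as asked and was handed in at 27.65 s.

- **Winding back:** I swung the pawl over onto its back limit. I then turned the knob anticlockwise from about 1.38 rad until the lug met the brass stop at about 0.14 rad. The wrist moment there was 0.95 N m at most, and after allowing for knob friction that is about 13 N on the stop.
- **Winding on:** With the pawl lowered into the teeth again, I wound the knob on slowly to about 1.04 rad. That is past the third tooth and short of the fourth, judged by tool angle only since clicks can't be heard. I eased it back until the moment rose at about 0.94 rad and let go at 0.75 N m, about 13 N on the pawl.

**Last checks:**
- **Knob and pawl:** After release the picture gave the knob at 0.926 rad and the tool angle gave about 0.93 to 0.94. Both agree with the third tooth at 0.942 ± 0.02. The pawl is down in the teeth.
- **Bystanders:** The pots and the wooden block show no visible shift against the first picture.
- **Arm:** It is clear of everything, with only a couple of newtons of noise on the wrist.
- **Camera disagreement:** The scene camera places the knob's centre about 3 mm from where the top camera does. This did not affect the angles.
- **Not measured:** The force left on the pawl after letting go could not be measured.

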